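Tuck the drip strip under the drain panel and hold it down

ROBOT

A 7-joint arm with a two-finger parallel gripper is mounted at the origin on the work surface. World frame = base frame: x ahead of the robot, y to its left, z up, the work surface at z = 0. Lengths are in mm, angles in rad, forces in N, time in s.
With the tool pointing down it reaches from about 400 to 875 mm from the base axis. Payload 4.4 kg.
Tool frame: the origin (TCP) lies at the very end of the fingers, on their centre line; the grasp point (between the pads) lies 19 mm behind it; y points along the fingers, x is the direction in which the jaws open and shut, and the axes are right-handed (so a half turn about y gives the same grasp; the last joint's range is limited). The gripper opens to 85 mm and grips with 20 to 120 N. Pads are 22 mm wide; open, the fingers measure 114 mm over their backs; the gripper's body (76 mm by 85 mm) begins 54 mm behind the grasp point. The pads swing forward as they close: fully open they stand 13 mm farther back than shut.
Start: joints at [1.091, 0.628, 0.038, 1.517, -0.027, 0.996, -0.02], TCP at [261.388, -595.142, 209.613] pointing down, gripper open.
Joint ranges: [-3.06, 3.06], [-0.37, 2.12], [-1.25, 1.32], [0.18, 2.47], [-1.1, 4.24], [0.23, 1.98], [-2.94, 2.94]. Speed limits (rad/s): [2.57, 2.57, 3.14, 3.14, 3.14, 3.14, 3.14].

INTERFACE

Orientations are given as [roll, pitch, yaw] about the fixed x, y, z axes, in that order (R = Rz(yaw) Ry(pitch) Rx(roll)).
In Python, from cell import readout, eyes, finish_job gives the robot as it stands. The module is installed in compiled form; this text tells all that it offers.
- The arm moves only by the tool apply_moves, never from a script. Its argument "commands" is a list that holds one entry, the list of rows, each a list of 6 numbers: the shift along the tool's x, y, z in units of 0.04 m (1.0 is 0.04 m), then the turn, a rotation vector about the tool's x, y, z in units of 5 degrees (1.0 is 5 degrees). A call has 1 to 8 rows; each row shifts and turns the pose as measured when the row begins, along the tool's axes as they then stand; what a row does not reach is not made up. A row lasts 1/12 s, in which the tool goes at most 41.7 mm and 7.16 degrees, less where a joint would pass 70% of its speed; a pose out of reach is approached as far as the arm can. A call with a number of a shift or a turn outside -1 to 1 is refused whole. A call with a gripper value outside its range is refused whole. "claw" is the finger opening in mm, from 0 to 85.4, set as the call begins (left out, the last holds). The fingers move at their own pace and stop on an object; the grip force is fixed at half the most. Time passes only in rows, so rows that do not move let the fingers close. It gives the time, the measured TCP pose, the force and the opening at its end, in the units of the state.
- readout.read_state(): the state, without advancing time (a new reading comes with each control period).
- eyes.get_image(name): name is "scene" or "top"; returns a dict with "image" (420x560x3 uint8, red, green, blue), "mtx" (3x3 intrinsics, pixels), "k1" (the pictures are not rectified: a ray, as slopes to the right and down, at radius r is drawn at 1 + k1 r^2 times it, then the intrinsics apply), "rvec" (rotation vector, rad) and "tvec" (3), from world to camera coordinates, as OpenCV has them. Camera axes: x right, y down, z forward; pixel columns grow to the right and rows downward; lengths in mm; the calibration is good to about 2 mm. A picture is of the moment at which its call begins. There is no depth.
- finish_job(): hands the job in, once; it reports no verdict.
The state is a dict: "clock": time; "qpos": joint angles; "qd": joint speeds; "tau": joint torques, N m; "eef_pos": TCP position; "tool_rot": TCP orientation; "force": force on the tool from outside, world axes, zero at the start; "torque": the same for the moment, N m; "width": finger opening in mm.
Only numpy, scipy, OpenCV 4.12 (cv2) and the standard library are available. Lean on these libraries where they do the work, as an engineer would, in place of code of your own. Each camera call takes 0.05 s, during which the arm holds its last target. There are 200 camera calls.

TASK

Refit the drip strip of the glassware draining board: pick up the blue L-shaped strip by its orange grip, lay it on the bare dark part of the board and slide its thin front edge about 30 mm in under the lip of the white drain panel, square to the lip and centred on it, without lifting the panel or disturbing the glass and bottles. Then press the strip down flat on the board with roughly 10 N, as if for its adhesive backing to take, and finish while still holding it pressed; do not let go.

Things in the scene. Friction and masses are not known exactly. Their poses are not given: they have to be found in the camera images.
- strip_grip (a point): centre of the orange grip of the loose blue drip strip, a rigid plastic L-profile (0.1-0.2 kg) lying leaf down; axes: z up, x from the upstand to the front edge. The grip is a pad 12 mm thick (x), 64 mm wide (y), 12 to 46 mm above the leaf's underside, over the middle of an upstand 6 mm thick, 45 mm high, along the rear edge. This point is 30 mm above the underside; free room on both sides
- strip_edge (a point): middle of the strip's thin front edge, at the level of the leaf's underside: 77 mm along +x and 30 mm below strip_grip (same axes). The leaf is flat, 150 mm wide (y) and 80 mm from front edge to back (x), 5 mm thick, but only 3 mm in its foremost 12 mm
- panel_lip (a point): point on the flat top of the dark base, right below the middle of the drain panel's near lip; the lip's underside is 9 mm above it. x: level, in under the panel (the tuck direction, away from the robot), y: along the lip to the left, z: up. Black rubber rests 9 mm high stand under the lip 125 to 137 mm left and right of the middle
- board: the draining board's fixed dark base, 260 mm (x) by 280 mm (y), 12 mm thick, flat on the bench; origin at the centre of its underside, axes as panel_lip. panel_lip is 5 mm to +x of its centre, so 135 mm of base is bare on the near side. Highest part of board and panel: 42 mm above the bench
- panel (a joint): hinge of the white drain panel (280 mm wide, 5 mm thick), rad: 0 at rest, grows as the lip is lifted (0.01 lifts it 1.1 mm). Only its own weight (0.2 kg) keeps it down. From the lip the panel rises at 0.12 rad to the hinge, 109 mm further to +x
- amber_bottle: bystander: brown glass bottle with blue cap, 60 mm across, 130 mm high, standing loose on the bench; origin at the centre of its underside
- beaker: bystander: open glass beaker, 66 mm across, 90 mm high, standing loose; origin at the centre of its underside
- wash_bottle: bystander: white plastic bottle with red cap, 62 mm across, 150 mm high, standing loose; origin at the centre of its underside
Things that resemble listed ones, but are neither listed nor needed, are in the scene too. Several things look just like the part that bears strip_grip: the one meant starts nearest to the robot's base.

How it is judged:
By the outcome, as a careful person would: the job done as asked, in the order asked, and still so for the second after the job is handed in, while the arm keeps its last pose, push and grip.
It also fails if it takes over 42 s, if anything falls off the work surface, if the arm or the gripper's body presses on something with over 40 N, if the wrist force passes 120 N, or if a joint passes its speed limit or range.

## Working session

There is one attempt and no reset: what is moved stays moved. The work goes in short steps, Python scripts to look and compute and a tool call to move; the robot and the scene stay as the last step left them, time stands still between calls to the robot, and variables do not carry over. Pictures are saved under pics/ and viewed, about 8 in all and at most 12, crops included, and the job is handed in when it is done.

Besides the shell and the picture viewer there is one more tool, called after "Request:" by a JSON object that holds its "method" and its "body". apply_moves: Moves the arm, as the interface text tells. Shifts and turns lie within -1 to 1; 1 stands for 0.04 m of shift or 5 degrees of turn. Its arguments: {"type":"object","properties":{"commands":{"type":"array"},"claw":{"type":"number"}},"required":["commands"]}

```bash
mkdir -p pics
cat > h.py <<'E'
import numpy as np, cv2
from cell import readout, eyes, finish_job
def grab(n,save=None):
    d=eyes.get_image(n); im=cv2.cvtColor(d["image"],cv2.COLOR_RGB2BGR)
    if save: cv2.imwrite("pics/%s.png"%save,im)
    return d,im
def ray(d,uv):
    K=np.array(d["mtx"],float);k=d["k1"]
    p=cv2.undistortPoints(np.array(uv,float).reshape(-1,1,2),K,np.array([k,0,0,0,0.])).reshape(-1,2)
    R=cv2.Rodrigues(np.array(d["rvec"],float))[0];t=np.array(d["tvec"],float).ravel()
    v=np.c_[p,np.ones(len(p))]@R
    return -R.T@t,v
def onz(d,uv,z):
    c,v=ray(d,uv); return c+v*((z-c[2])/v[:,2])[:,None]
def proj(d,P):
    return cv2.projectPoints(np.array(P,float).reshape(-1,3),np.array(d["rvec"],float),np.array(d["tvec"],float),np.array(d["mtx"],float),np.array([d["k1"],0,0,0,0.]))[0].reshape(-1,2)
def hsv(im): return cv2.cvtColor(im,cv2.COLOR_BGR2HSV)
E
python3 - <<'E'
from h import *
np.set_printoptions(precision=3,suppress=True)
for n in("scene","top"):
    d,im=grab(n,n+"0"); print(n,ray(d,[[280,210]]),d["k1"],d["mtx"])
s=readout.read_state(); print(s)
E
```

```text
scene (array([1920.771, -358.761, 1235.543]), array([[-0.718,  0.165, -0.677]])) -0.18509538893842375 [[501.445   0.    273.79 ]
 [  0.    501.445 206.916]
 [  0.      0.      1.   ]]
top (array([ 419.416,  -75.358, 1526.842]), array([[ 0.121, -0.023, -0.993]])) 0.03855909562035234 [[436.319   0.    276.136]
 [  0.    436.319 202.743]
 [  0.      0.      1.   ]]
{'clock': 0.1, 'qpos': array([ 1.091,  0.629,  0.038,  1.518, -0.027,  0.996, -0.02 ]), 'qd': array([-0.   , -0.002,  0.001, -0.004,  0.001, -0.001, -0.   ]), 'tau': array([  0.003, -56.452,   1.231, -19.397,   0.011,   0.005,  -0.   ]), 'eef_pos': array([ 261.146, -594.569,  208.779]), 'tool_rot': array([-1.571,  0.002, -1.157]), 'force': array([0.074, 0.89 , 0.443]), 'torque': array([ 0.06 , -0.015, -0.004]), 'width': 85.31728202130493}
```

View pics/scene0.png

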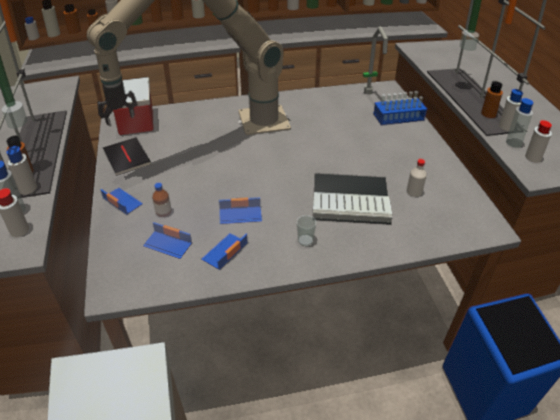

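View pics/top0.png

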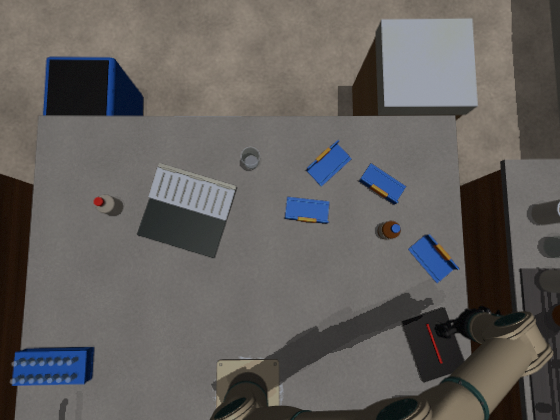

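Candidates for the strip, as top-view pixels: A (307,211), B (432,258), C (382,184), D (328,164). The base is at about (248,395), so A looks nearest. I'll measure all four and check A in a close crop.

Run:
```python
from h import *
np.set_printoptions(precision=1,suppress=True)
d,im=grab("top"); H=hsv(im)
o=cv2.inRange(H,(8,130,90),(28,255,255)); b=cv2.inRange(H,(100,120,60),(125,255,255))
for nm,m in(("orange",o),("blue",b)):
    cs,_=cv2.findContours(m,cv2.RETR_EXTERNAL,cv2.CHAIN_APPROX_NONE)
    for c in cs:
        if cv2.contourArea(c)<25: continue
        r=cv2.minAreaRect(c); P=onz(d,[r[0]],46 if nm=="orange" else 3)[0]
        print(nm,np.array(r[0]),cv2.contourArea(c),P,np.hypot(P[0],P[1]),"box",onz(d,cv2.boxPoints(r),46 if nm=="orange" else 3)[:,:2].tolist() if cv2.contourArea(c)<3000 else '')
a=cv2.resize(im[185:235,275:345],None,fx=8,fy=8,interpolation=cv2.INTER_CUBIC)
p=cv2.resize(im[150:270,125:250],None,fx=4.8,fy=4.8,interpolation=cv2.INTER_CUBIC)
cv2.imwrite("pics/cropA.png",a); cv2.imwrite("pics/cropP.png",p)
```

```text
orange [443.1 251.1] 44.0 [ 457.8 -659.1   46. ] 802.479018274706 box [[477.63203153599443, -635.6758201228263], [485.20502397827784, -644.9979938260279], [438.1577214154294, -682.303544258247], [430.65404469398135, -673.0034378651555]]
orange [306.5 219.5] 34.5 [ 566.9 -200.3   46. ] 601.2412518666874 box [[572.1796795277871, -171.36674054101968], [571.8886659138503, -229.4227331443371], [561.612224687749, -229.22581498347063], [561.9063560445959, -171.2262434155693]]
orange [379. 190.] 38.0 [ 667.7 -451.8   46. ] 806.2022561545657 box [[681.0473690986594, -424.16835090426673], [689.1034991286715, -429.76539525204566], [654.4583916096292, -479.27631720701856], [646.4529518988218, -473.66212535778743]]
orange [322.6 154.1] 41.5 [ 795.5 -259.9   46. ] 836.8671130859227 box [[780.7826245843264, -234.43180214744987], [819.0955289910257, -278.1528639804417], [810.1947740293026, -285.5259816926356], [771.9400815864732, -241.8112025129418]]
blue [ 50.5 366. ] 2486.5 [ 93.5 646.5   3. ] 653.1915633052165 box [[151.56636620292784, 776.2566636769573], [151.1460837281536, 526.3673054874398], [
[... 786 characters left out ...]
e [383.4 182.7] 695.5 [ 701.  -479.2    3. ] 849.1530262331579 box [[715.4169394943946, -395.93762473903143], [773.5743570794946, -434.9145789582577], [686.6226114467913, -562.1682210230935], [629.342520678814, -522.8744894692717]]
blue [329.1 162.8] 842.5 [ 774.3 -288.1    3. ] 826.1250322442343 box [[752.3260361662367, -201.95795325415827], [859.6940701940114, -320.55273464620916], [796.2439871171925, -374.59122197406464], [690.0076591482028, -256.09439936969136]]
blue [79.5 85.7] 578.5 [1059.9  607.5    3. ] 1221.653755935993 box [[953.6375938200326, 729.5977940732246], [1169.5750781453823, 738.4170383496238], [1168.344818228064, 481.8785003483465], [950.8047682300393, 477.1676141181023]]
```

View pics/cropA.png

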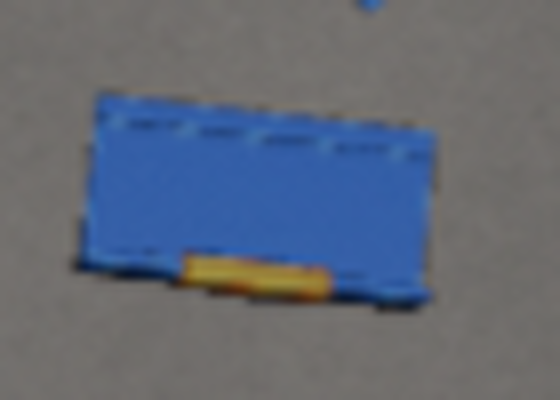

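View pics/cropP.png

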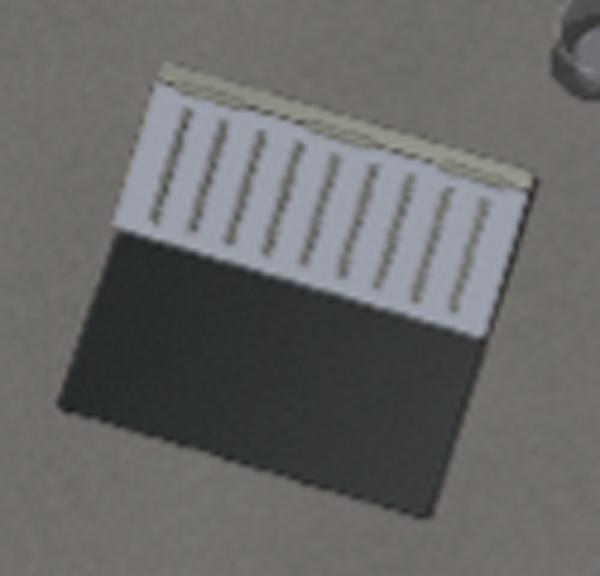

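A (307,211) is nearest, at 601 mm from the base against 802 mm or more for the others. The crop shows an intact strip with the orange grip at its rear and the front edge pointing away from the robot. Next I fit the board and panel lines and plan the approach.

```bash
cat >> h.py <<'E'
from scipy.spatial.transform import Rotation as Ro
def plan(goal,yaw,n,p=None,rot=None):
    """rows of n equal steps to goal, tool straight down with x at yaw; returns in tool units"""
    s=readout.read_state(); p=s["eef_pos"] if p is None else np.array(p,float); R=Ro.from_euler("xyz",s["tool_rot"] if rot is None else rot)
    G=Ro.from_euler("xyz",[-np.pi/2,0,yaw]); rv=(R.inv()*G).as_rotvec()
    for i in range(n):
        A=R*Ro.from_rotvec(rv*i/n)
        print(np.round(np.r_[A.inv().apply(np.array(goal)-p)/n/40,np.degrees(rv)/n/5],3).tolist())
E
python3 - <<'E'
from h import *
np.set_printoptions(precision=2,suppress=True)
d,im=grab("top"); h,s,v=[x.astype(int) for x in cv2.split(hsv(im))]
big=np.zeros(v.shape,bool); big[155:268,125:245]=1
print(v[230,180],s[230,180],v[200,185],v[270,150],v[192,160])
dark=((v<75)&big).astype(np.uint8)
wh=((v>125)&big).astype(np.uint8); wh=cv2.morphologyEx(wh,cv2.MORPH_CLOSE,np.ones((7,7)))
for nm,m in(("dark",dark),("white",wh)):
    cs,_=cv2.findContours(m,cv2.RETR_EXTERNAL,cv2.CHAIN_APPROX_NONE);c=max(cs,key=cv2.contourArea)
    r=cv2.minAreaRect(c);print(nm,r,cv2.boxPoints(r).tolist())
# subpixel edge crossings along perpendicular scans
g=cv2.GaussianBlur(im,(0,0),.7).mean(2).astype(np.float32)
def edge(a,b,n=40,w=6):
    a=np.array(a,float);b=np.array(b,float);t=(b-a)/np.linalg.norm(b-a);q=np.array([-t[1],t[0]]);pts=[]
    for f in np.linspace(.08,.92,n):
        k=np.arange(-w,w+.01,.25);P=a+f*(b-a)+k[:,None]*q
        pr=cv2.remap(g,P[:,0].astype(np.float32)[None],P[:,1].astype(np.float32)[None],cv2.INTER_LINEAR)[0]
        e=abs(np.gradient(pr)); e[e<e.max()*.4]=0; pts.append(P[0]+q*((k+w)*e).sum()/e.sum())
    return np.array(pts)
L=dict(lip=((149.6,198.3),(226,220.2),26),near=((137.5,235),(215,257.9),12),left=((149,200),(138,233),12),right=((225.5,222),(215.5,256),12),pleft=((157.5,168),(150,197),30),pright=((234.5,190),(226.5,219),30))
for k,(a,b,z) in L.items():
    W=onz(d,edge(a,b,w=4),z)[:,:2]; l=cv2.fitLine(W.astype(np.float32),2,0,.01,.01).ravel()
    n=np.array([-l[1],l[0]]); print(k,"dir deg %.2f"%np.degrees(np.arctan2(l[1],l[0])),"pt",l[2:],"rms %.2f"%np.std((W-l[2:])@n))
print("go"); plan([568,-201,130],-.12,14)
E
```

```text
52 20 169 116 168
dark ((181.11309814453125, 227.7766876220703), (81.98509216308594, 39.00598907470703), 16.8583984375) [[136.22622680664062, 234.5533905029297], [147.53823852539062, 197.2237091064453], [225.99996948242188, 220.99998474121094], [214.68795776367188, 258.32965087890625]]
white ((191.7568817138672, 190.97705078125), (81.12788391113281, 35.91848373413086), 16.699243545532227) [[147.7431182861328, 196.52291870117188], [158.06422424316406, 162.1192626953125], [235.77064514160156, 185.43118286132812], [225.4495391845703, 219.8348388671875]]
lip dir deg 72.95 pt [607.94 207.29] rms 0.39
near dir deg 72.67 pt [478.5  247.23] rms 0.49
left dir deg -17.28 pt [585.14 365.57] rms 0.32
right dir deg -17.29 pt [504.25  95.43] rms 0.38
pleft dir deg -14.30 pt [701.25 330.16] rms 0.76
pright dir deg -16.99 pt [622.55  62.39] rms 0.43
go
[-0.423, 0.142, 0.784, -0.001, -0.849, -0.001]
[-0.364, 0.142, 0.813, -0.001, -0.849, -0.001]
[-0.303, 0.141, 0.838, -0.001, -0.849, -0.001]
[-0.24, 0.141, 0.858, -0.001, -0.849, -0.001]
[-0.176, 0.141, 0.874, -0.001, -0.849, -0.001]
[-0.111, 0.141, 0.884, -0.001, -0.849, -0.001]
[-0.045, 0.141, 0.89, -0.001, -0.849, -0.001]
[0.021, 0.141, 0.891, -0.001, -0.849, -0.001]
[0.087, 0.141, 0.887, -0.001, -0.849, -0.001]
[0.152, 0.141, 0.878, -0.001, -0.849, -0.001]
[0.217, 0.141, 0.865, -0.001, -0.849, -0.001]
[0.28, 0.141, 0.846, -0.001, -0.849, -0.001]
[0.342, 0.141, 0.823, -0.001, -0.849, -0.001]
[0.402, 0.141, 0.796, -0.001, -0.849, -0.001]
```

Request:
{"method": "apply_moves", "body": {"commands": [[[-0.42, 0.14, 0.78, 0, -0.85, 0], [-0.36, 0.14, 0.81, 0, -0.85, 0], [-0.3, 0.14, 0.84, 0, -0.85, 0], [-0.24, 0.14, 0.86, 0, -0.85, 0], [-0.18, 0.14, 0.87, 0, -0.85, 0], [-0.11, 0.14, 0.88, 0, -0.85, 0], [-0.05, 0.14, 0.89, 0, -0.85, 0], [0.02, 0.14, 0.89, 0, -0.85, 0]]]}}

```text
clock: 0.87
eef_pos: [431.6, -372.0, 160.4]
tool_rot: [-1.581, 0.0, -0.557]
force: [0.1, -0.8, -0.2]
width: 85.2
```

```bash
python3 -c "
from h import *
s=readout.read_state();print(s['clock'],s['eef_pos'],s['tool_rot'],s['width'],s['force']);plan([568,-201,120],-.12,8)"
```

```text
0.8667 [ 431.63057931 -372.0349895   160.38057149] [-1.58111317e+00  1.38366839e-04 -5.57428398e-01] 85.24702021986593 [ 0.13074722 -0.80448113 -0.23485892]
[0.079, 0.119, 0.68, 0.014, -0.627, -0.003]
[0.116, 0.12, 0.675, 0.014, -0.627, -0.003]
[0.153, 0.121, 0.667, 0.014, -0.627, -0.003]
[0.189, 0.122, 0.658, 0.014, -0.627, -0.003]
[0.224, 0.123, 0.646, 0.014, -0.627, -0.003]
[0.259, 0.124, 0.633, 0.014, -0.627, -0.003]
[0.294, 0.124, 0.618, 0.014, -0.627, -0.003]
[0.327, 0.125, 0.601, 0.014, -0.627, -0.003]
```

Request:
{"method": "apply_moves", "body": {"commands": [[[0.08, 0.1, 0.69, 0.01, -0.64, 0], [0.12, 0.1, 0.68, 0.01, -0.64, 0], [0.16, 0.1, 0.68, 0.01, -0.64, 0], [0.19, 0.1, 0.67, 0.01, -0.64, 0], [0.23, 0.1, 0.66, 0.01, -0.64, 0], [0.26, 0.1, 0.64, 0.01, -0.64, 0], [0.3, 0.1, 0.62, 0.01, -0.64, 0], [0.33, 0.1, 0.6, 0.01, -0.64, 0]]]}}

```text
clock: 1.53
eef_pos: [573.6, -183.8, 124.5]
tool_rot: [-1.571, 0.004, -0.083]
force: [1.2, 0.0, -0.0]
width: 85.5
```

Request:
{"method": "apply_moves", "body": {"commands": [[[0, 0, 0, 0, 0, 0], [0, 0, 0, 0, 0, 0]]]}}

```text
clock: 1.7
eef_pos: [577.6, -175.1, 123.3]
tool_rot: [-1.565, 0.003, -0.07]
force: [-0.1, 0.2, -0.5]
width: 85.5
```

```bash
python3 -c "
from h import *
s=readout.read_state();print(s['clock'],s['eef_pos'],s['tool_rot'],s['width'],s['force']);plan([568,-201,60],-.12,4)
d,im=grab('top');o=cv2.inRange(hsv(im),(8,130,90),(28,255,255));print(np.argwhere(o[200:235,280:340]).shape)
d,im=grab('scene'); a=cv2.resize(im[170:240,195:285],None,fx=8,fy=8,interpolation=cv2.INTER_CUBIC);cv2.imwrite('pics/s1.png',a)
p=proj(d,[[568,-201,30],s['eef_pos']]);print((p-[195,170])*8)"
```

```text
1.7 [ 577.62137055 -175.07102563  123.34084474] [-1.56533584  0.0025587  -0.07030002] 85.49672251893884 [-0.0652108   0.21797883 -0.46935739]
[-0.048, 0.395, -0.168, -0.015, 0.142, -0.008]
[-0.046, 0.395, -0.168, -0.015, 0.142, -0.008]
[-0.044, 0.395, -0.168, -0.015, 0.142, -0.008]
[-0.042, 0.396, -0.168, -0.015, 0.142, -0.008]
(0, 2)
[[351.99942567 254.03043364]
 [403.85639752 100.16372048]]
```

View pics/s1.png

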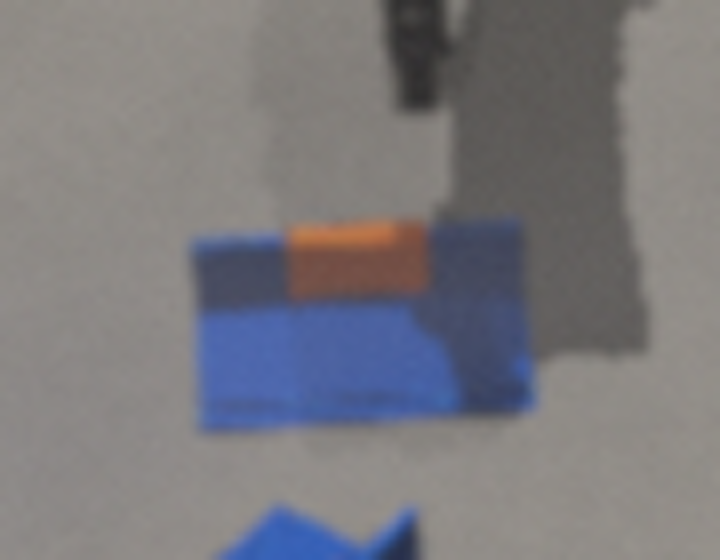

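The crop shows A undisturbed, with its grip at crop (360,262). The projected point lands within about 1 px of it. The arm overshot by about 25 mm, so I'll descend with a correction.

Request:
{"method": "apply_moves", "body": {"commands": [[[-0.05, 0.4, -0.17, 0, 0.14, 0], [-0.05, 0.4, -0.17, 0, 0.14, 0], [-0.05, 0.4, -0.17, 0, 0.14, 0], [-0.04, 0.3, -0.13, -0.04, 0.1, 0], [0, 0, 0, 0, 0, 0], [0, 0, 0, 0, 0, 0]]]}}

```text
clock: 2.3
eef_pos: [564.2, -209.7, 63.5]
tool_rot: [-1.574, 0.0, -0.132]
force: [-0.1, 1.3, -0.3]
width: 85.5
```

```bash
python3 -c "
from h import *
s=readout.read_state();print(s['clock'],s['eef_pos'],s['tool_rot'],s['width'],s['force']);plan([568,-200,12],-.12,4)"
```

```text
2.3 [ 564.21534807 -209.71915635   63.51101169] [-1.57430838e+00  4.96099975e-04 -1.31658574e-01] 85.51746534455907 [-0.09392947  1.31144969 -0.27102973]
[0.016, 0.322, 0.064, 0.01, -0.033, -0.001]
[0.016, 0.322, 0.064, 0.01, -0.033, -0.001]
[0.016, 0.322, 0.064, 0.01, -0.033, -0.001]
[0.016, 0.322, 0.063, 0.01, -0.033, -0.001]
```

Request:
{"method": "apply_moves", "body": {"commands": [[[0.02, 0.3, 0.06, 0, -0.03, 0], [0.02, 0.3, 0.06, 0, -0.03, 0], [0.02, 0.25, 0.04, 0, -0.02, 0], [0, 0.2, 0.02, 0, 0, 0], [0, 0.1, 0, 0, 0, 0], [0, 0, 0, 0, 0, 0]]]}}

```text
clock: 2.8
eef_pos: [569.2, -203.0, 15.2]
tool_rot: [-1.575, -0.003, -0.125]
force: [-1.1, -0.2, -0.0]
width: 85.3
```

```bash
python3 -c "
from h import *
s=readout.read_state();print(s['clock'],s['eef_pos'],s['tool_rot'],s['width'],s['force']);plan([568,-200,12],-.12,1)"
```

```text
2.8 [ 569.24477338 -203.01512336   15.18570839] [-1.57466335 -0.00318826 -0.12470734] 85.32774780913695 [-1.09045762 -0.184025   -0.03497481]
[-0.041, 0.079, 0.071, 0.044, -0.054, 0.036]
```

Fine-tune, then close.

Request:
{"method": "apply_moves", "body": {"commands": [[[-0.03, 0.06, 0.05, 0.04, -0.05, 0.03], [0, 0, 0, 0, 0, 0], [0, 0, 0, 0, 0, 0]]]}}

```text
clock: 3.05
eef_pos: [568.5, -199.9, 12.2]
tool_rot: [-1.57, 0.0, -0.119]
force: [-0.5, -0.8, -0.2]
width: 85.5
```

Request:
{"method": "apply_moves", "body": {"commands": [[[0, 0, 0, 0, 0, 0], [0, 0, 0, 0, 0, 0], [0, 0, 0, 0, 0, 0], [0, 0, 0, 0, 0, 0], [0, 0, 0, 0, 0, 0], [0, 0, 0, 0, 0, 0], [0, 0, 0, 0, 0, 0], [0, 0, 0, 0, 0, 0]]], "claw": 0}}

```text
clock: 3.72
eef_pos: [569.5, -200.7, 14.1]
tool_rot: [-1.571, -0.003, -0.119]
force: [-0.3, -0.3, -1.2]
width: 10.0
```

Request:
{"method": "apply_moves", "body": {"commands": [[[0, 0, 0, 0, 0, 0], [0, 0, 0, 0, 0, 0], [0, 0, 0, 0, 0, 0], [0, 0, 0, 0, 0, 0]]]}}

```text
clock: 4.05
eef_pos: [569.5, -200.7, 14.1]
tool_rot: [-1.571, -0.003, -0.119]
force: [-0.9, 0.5, -0.2]
width: 9.9
```

```bash
python3 -c "
from h import *
s=readout.read_state();print(s['clock'],s['eef_pos'],s['tool_rot'],s['width'],s['force'],s['torque'])"
```

```text
4.05 [ 569.5329084  -200.68292405   14.08790351] [-1.57122171 -0.00295318 -0.11947587] 9.87993960821546 [-0.94844988  0.53111032 -0.23612995] [-0.01595122  0.02980606 -0.04013572]
```

Request:
{"method": "apply_moves", "body": {"commands": [[[0, -0.3, 0, 0, 0, 0], [0, -0.4, 0, 0, 0, 0], [0, -0.4, 0, 0, 0, 0], [0, -0.4, 0, 0, 0, 0], [0, -0.2, 0, 0, 0, 0], [0, 0, 0, 0, 0, 0], [0, 0, 0, 0, 0, 0]]]}}

```text
clock: 4.63
eef_pos: [567.8, -200.2, 86.7]
tool_rot: [-1.571, 0.0, -0.119]
force: [-0.1, -0.9, -1.3]
width: 10.1
```

```bash
python3 -c "
from h import *
s=readout.read_state();print(s['clock'],s['eef_pos'],s['tool_rot'],s['width'],s['force'],s['torque'])
d,im=grab('scene'); a=cv2.resize(im[150:240,195:285],None,fx=6,fy=6,interpolation=cv2.INTER_CUBIC);cv2.imwrite('pics/s2.png',a)
plan([525,100,100],-.30,8)"
```

```text
4.6333 [ 567.82825397 -200.16916727   86.68342686] [-1.57080320e+00  1.74152688e-04 -1.19087924e-01] 10.110394564831536 [-0.06659418 -0.87814661 -1.29310811] [-0.04297747 -0.02963332 -0.03982516]
[-0.244, -0.042, 0.916, 0.0, 0.259, -0.0]
[-0.265, -0.042, 0.91, 0.0, 0.259, -0.0]
[-0.286, -0.042, 0.904, 0.0, 0.259, -0.0]
[-0.306, -0.042, 0.897, 0.0, 0.259, -0.0]
[-0.326, -0.042, 0.89, 0.0, 0.259, -0.0]
[-0.346, -0.042, 0.882, 0.0, 0.259, -0.0]
[-0.366, -0.042, 0.874, 0.0, 0.259, -0.0]
[-0.386, -0.042, 0.866, 0.0, 0.259, -0.0]
```

View pics/s2.png

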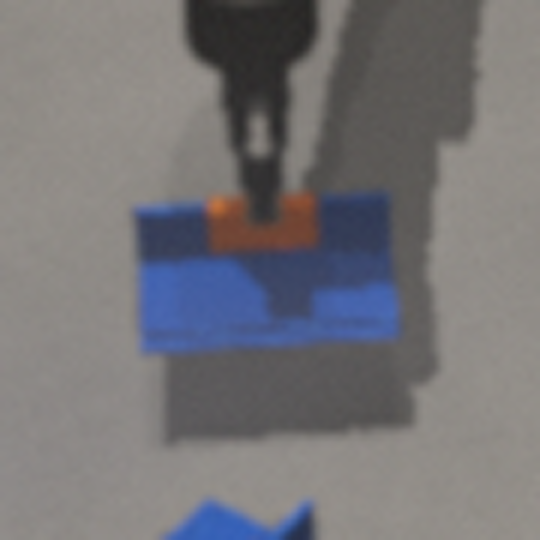

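The strip is lifted, level and held mid-grip: the finger is at crop (265,190) and the grip centre at (263,222). Carrying it toward the board.

Request:
{"method": "apply_moves", "body": {"commands": [[[-0.08, -0.04, 0.3, 0, 0.1, 0], [-0.15, -0.04, 0.5, 0, 0.15, 0], [-0.2, -0.04, 0.7, 0, 0.2, 0], [-0.24, -0.04, 0.8, 0, 0.2, 0], [-0.27, -0.02, 0.8, 0, 0.2, 0], [-0.29, 0, 0.8, 0, 0.2, 0], [-0.3, 0, 0.8, 0, 0.2, 0], [-0.3, 0, 0.8, 0, 0.2, 0]]]}}

```text
clock: 5.35
eef_pos: [531.3, 24.6, 85.8]
tool_rot: [-1.58, 0.008, -0.273]
force: [0.6, 1.2, -0.8]
width: 9.9
```

```bash
python3 -c "
from h import *
s=readout.read_state();print(s['clock'],s['eef_pos'],s['tool_rot'],s['width'],s['force'],s['torque'])
plan([511,241,90],-.30,6)"
```

```text
5.35 [531.34739436  24.55488196  85.80298325] [-1.57997637  0.00797363 -0.27252444] 9.945811602401871 [ 0.62974479  1.1866953  -0.78197057] [0.06068009 0.02248089 0.00190407]
[-0.325, -0.023, 0.846, 0.018, 0.053, -0.015]
[-0.328, -0.022, 0.844, 0.018, 0.053, -0.015]
[-0.332, -0.021, 0.843, 0.018, 0.053, -0.015]
[-0.336, -0.02, 0.841, 0.018, 0.053, -0.015]
[-0.34, -0.019, 0.84, 0.018, 0.053, -0.015]
[-0.344, -0.018, 0.838, 0.018, 0.053, -0.015]
```

Request:
{"method": "apply_moves", "body": {"commands": [[[-0.32, -0.02, 0.8, 0.02, 0, 0], [-0.33, -0.02, 0.8, 0.02, 0, 0], [-0.32, -0.02, 0.8, 0.02, 0, 0], [-0.31, -0.02, 0.75, 0.02, 0, 0], [-0.27, -0.02, 0.6, 0.02, 0, 0], [-0.2, -0.02, 0.35, 0, 0, 0], [-0.06, 0, 0.15, 0, 0, 0], [0, 0, 0, 0, 0, 0]]]}}

```text
clock: 6.02
eef_pos: [497.7, 227.1, 83.5]
tool_rot: [-1.572, 0.02, -0.258]
force: [-0.1, -0.1, -1.7]
width: 10.3
```

```bash
python3 -c "
from h import *
s=readout.read_state();print(s['clock'],s['eef_pos'],s['tool_rot'],s['width'],s['force'],s['torque'])
plan([511,241,45],-.30,6)"
```

```text
6.0167 [497.71871673 227.07594898  83.45028576] [-1.57212084  0.01995465 -0.25840463] 10.318137594850453 [-0.09562984 -0.06671676 -1.71640199] [-0.00138777  0.01532327  0.06370188]
[0.042, 0.159, 0.07, 0.003, 0.079, -0.038]
[0.041, 0.159, 0.071, 0.003, 0.079, -0.038]
[0.04, 0.16, 0.071, 0.003, 0.079, -0.038]
[0.039, 0.16, 0.071, 0.003, 0.079, -0.038]
[0.038, 0.16, 0.071, 0.003, 0.079, -0.038]
[0.037, 0.16, 0.072, 0.003, 0.079, -0.038]
```

Request:
{"method": "apply_moves", "body": {"commands": [[[0.04, 0.16, 0.07, 0, 0.08, -0.04], [0.04, 0.16, 0.07, 0, 0.08, -0.04], [0.04, 0.16, 0.07, 0, 0.08, -0.04], [0.04, 0.16, 0.07, 0, 0.08, -0.04], [0.03, 0.15, 0.06, 0, 0.06, -0.03], [0, 0.1, 0, 0, 0, 0], [0, 0, 0, 0, 0, 0]]]}}

```text
clock: 6.6
eef_pos: [510.8, 229.9, 41.5]
tool_rot: [-1.58, 0.002, -0.305]
force: [0.5, 0.2, -1.1]
width: 10.1
```

Run:
```python
from h import *
s=readout.read_state();print(s['clock'],s['eef_pos'],s['tool_rot'],s['width'],s['force'],s['torque'])
plan([511,241,32],-.30,4)
d,im=grab('top','t3'); cv2.imwrite('pics/t3c.png',cv2.resize(im[165:265,125:245],None,fx=6,fy=6,interpolation=cv2.INTER_CUBIC))
b=cv2.inRange(hsv(im),(100,110,40),(125,255,255)); b[:160]=0;b[270:]=0;b[:,:125]=0;b[:,245:]=0
cs,_=cv2.findContours(b,cv2.RETR_EXTERNAL,cv2.CHAIN_APPROX_NONE)
for c in cs:
  if cv2.contourArea(c)>20: r=cv2.minAreaRect(c);print(r,onz(d,cv2.boxPoints(r),s['eef_pos'][2]-11)[:,:2])
```

```text
6.6 [510.76309971 229.90584373  41.4535982 ] [-1.57986037  0.00212989 -0.30507583] 10.099970247179163 [ 0.4518373   0.18823242 -1.05578481] [-0.00867339  0.03539751  0.04149283]
[-0.019, 0.059, 0.067, 0.026, -0.015, -0.006]
[-0.019, 0.059, 0.067, 0.026, -0.015, -0.006]
[-0.019, 0.059, 0.067, 0.026, -0.015, -0.006]
[-0.019, 0.059, 0.067, 0.026, -0.015, -0.006]
((184.14999389648438, 226.05001831054688), (43.955657958984375, 24.033309936523438), 18.43494987487793) [[533.56028473 301.08363608]
 [611.81402058 277.5967838 ]
 [563.01018688 134.18343147]
 [485.27029243 158.75824458]]
```

View pics/t3c.png

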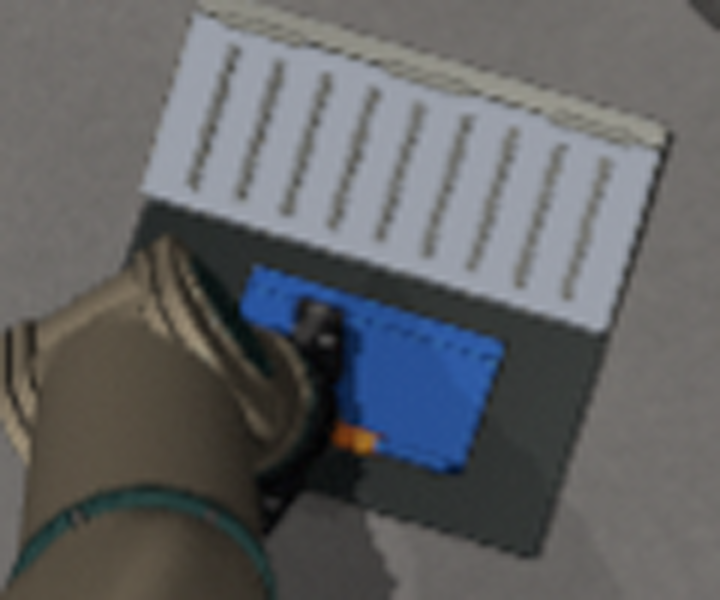

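The edge sits about 20 mm short of the lip, parallel to it and 10.7 mm to the right of centre. I'll shift left and lower.

Request:
{"method": "apply_moves", "body": {"commands": [[[-0.02, 0.06, 0.07, 0.03, -0.01, 0], [-0.02, 0.06, 0.07, 0.03, -0.01, 0], [-0.02, 0.06, 0.06, 0.03, -0.01, 0], [0, 0.05, 0.04, 0, 0, 0], [0, 0.03, 0, 0, 0, 0], [0, 0, 0, 0, 0, 0], [0, 0, 0, 0, 0, 0]]]}}

```text
clock: 7.23
eef_pos: [512.1, 241.2, 31.2]
tool_rot: [-1.569, 0.001, -0.302]
force: [0.5, -0.0, -0.7]
width: 10.0
```

Run:
```python
from h import *
s=readout.read_state();print(s['clock'],s['eef_pos'],s['tool_rot'],s['width'],s['force'],s['torque'])
plan([510.2,241.3,26],-.30,1)
```

```text
7.2333 [512.11352923 241.17460162  31.19117101] [-1.56933836e+00  8.45978614e-04 -3.02220005e-01] 9.95958071381475 [ 0.49482572 -0.03984303 -0.73111974] [0.05069168 0.03632708 0.0958877 ]
[-0.046, 0.13, -0.011, -0.017, -0.025, -0.01]
```

Lower gently to contact, watching the force.

Request:
{"method": "apply_moves", "body": {"commands": [[[-0.03, 0.05, 0, 0, 0, 0], [0, 0.04, 0, 0, 0, 0], [0, 0, 0, 0, 0, 0]]]}}

```text
clock: 7.48
eef_pos: [511.0, 241.5, 27.6]
tool_rot: [-1.569, 0.0, -0.302]
force: [0.1, 0.9, -1.8]
width: 10.0
```

Request:
{"method": "apply_moves", "body": {"commands": [[[0, 0.03, 0, 0, 0, 0], [0, 0, 0, 0, 0, 0]]]}}

```text
clock: 7.65
eef_pos: [511.0, 241.5, 26.3]
tool_rot: [-1.569, 0.0, -0.302]
force: [-0.6, 0.1, 0.0]
width: 10.5
```

Request:
{"method": "apply_moves", "body": {"commands": [[[0, 0.03, 0, 0, 0, 0], [0, 0, 0, 0, 0, 0]]]}}

```text
clock: 7.82
eef_pos: [511.4, 241.6, 26.4]
tool_rot: [-1.569, -0.0, -0.303]
force: [-0.5, 0.2, -0.4]
width: 10.0
```

Run:
```python
from h import *
s=readout.read_state();print(s['clock'],s['eef_pos'],s['tool_rot'],s['width'],s['force'],s['torque'])
```

```text
7.8167 [511.35941519 241.58327081  26.44113147] [-1.56867511e+00 -3.37034968e-04 -3.02566452e-01] 10.028645616689488 [-0.45974205  0.22592537 -0.41035163] [-0.04204272  0.06636181  0.0124885 ]
```

In contact (TCP z 26.4, so the underside is at about 12.3). Before tucking, I measure the front edge against the lip with subpixel line fits.

```bash
cat >> h.py <<'E'
def edge(g,a,b,n=30,w=4,f0=.08,f1=.92):
    a=np.array(a,float);b=np.array(b,float);t=(b-a)/np.linalg.norm(b-a);q=np.array([-t[1],t[0]]);pts=[]
    for f in np.linspace(f0,f1,n):
        k=np.arange(-w,w+.01,.25);P=a+f*(b-a)+k[:,None]*q
        pr=cv2.remap(g,P[:,0].astype(np.float32)[None],P[:,1].astype(np.float32)[None],cv2.INTER_LINEAR)[0]
        e=abs(np.gradient(pr)); e[e<e.max()*.5]=0; pts.append(P[0]+q*((k+w)*e).sum()/e.sum())
    return np.array(pts)
U=np.array([.9553,-.2957]);Wv=np.array([.2957,.9553])
def line(d,g,a,b,z,**k):
    W=onz(d,edge(g,a,b,**k),z)[:,:2]; c=np.c_[W@U,W@Wv]
    l=cv2.fitLine(c.astype(np.float32),cv2.DIST_HUBER,0,.01,.01).ravel(); return np.round(l[2:],1), round(float(np.degrees(np.arctan2(l[1],l[0]))),2)
E
python3 - <<'E'
from h import *
s=readout.read_state(); d,im=grab('top','t4')
g=cv2.GaussianBlur(im,(0,0),.7); gm=g.mean(2).astype(np.float32); gb=g[:,:,0].astype(np.float32)
print("lip",line(d,gm,(149.6,198.3),(226,220.2),26,f0=.05,f1=.95))
p=s['eef_pos'][:2]; P=lambda x,y,z:proj(d,[np.r_[p+x*U+y*Wv,z]])[0]
print("front",line(d,gb,P(78,-70,15),P(78,70,15),15,w=3,f0=.03,f1=.95))
print("right",line(d,gb,P(25,-75,17),P(70,-75,17),17,w=3))
print("left",line(d,gb,P(60,75,17),P(74,75,17),16,w=3))
print("tcp",p@U,p@Wv)
cv2.imwrite('pics/t4c.png',cv2.resize(im[165:265,125:245],None,fx=6,fy=6,interpolation=cv2.INTER_CUBIC))
E
```

```text
lip (array([519.3, 382.9], dtype=float32), -89.97)
front (array([495.3, 383.3], dtype=float32), -89.89)
right (array([462.4, 307.1], dtype=float32), -0.67)
left (array([484.1, 457.2], dtype=float32), -1.81)
tcp 417.06547615328043 381.9934776747783
```

View pics/t4c.png

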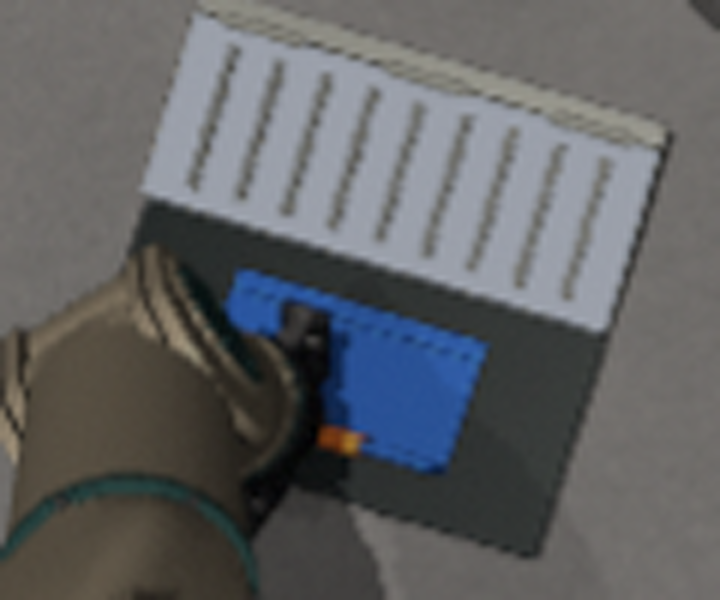

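The strip's front edge runs parallel to the lip (within 0.1°), 24.0 mm short of it and 0.8 mm off centre. So I slide 54 mm in, in stages.

Request:
{"method": "apply_moves", "body": {"commands": [[[0.1, 0.01, 0, 0, 0, 0], [0.15, 0.01, 0, 0, 0, 0], [0.15, 0.01, 0, 0, 0, 0], [0.1, 0.01, 0, 0, 0, 0], [0, 0, 0, 0, 0, 0], [0, 0, 0, 0, 0, 0]]]}}

```text
clock: 8.37
eef_pos: [530.0, 237.1, 26.2]
tool_rot: [-1.568, 0.003, -0.301]
force: [-0.1, 0.8, 0.4]
width: 10.2
```

Run:
```python
from h import *
s=readout.read_state();print(s['clock'],s['eef_pos'],s['tool_rot'],s['width'],s['force'],s['torque']);p=s['eef_pos'][:2];print(p@U,p@Wv)
```

```text
8.3667 [529.96189713 237.10461197  26.1784216 ] [-1.56806858  0.00325974 -0.30074337] 10.189763241118104 [-0.10978904  0.78343989  0.361603  ] [ 0.0215879   0.1221164  -0.00931381]
436.160766566573 383.2157687926451
```

Request:
{"method": "apply_moves", "body": {"commands": [[[0.1, 0.01, -0.02, -0.03, 0, -0.02], [0.15, 0.01, -0.02, 0, 0, 0], [0.15, 0.01, -0.02, 0, 0, 0], [0.1, 0.01, -0.01, 0, 0, 0], [0, 0, 0, 0, 0, 0], [0, 0, 0, 0, 0, 0]]]}}

```text
clock: 8.87
eef_pos: [545.9, 231.5, 26.2]
tool_rot: [-1.57, 0.007, -0.297]
force: [-2.5, 0.3, 1.3]
width: 10.0
```

Run:
```python
from h import *
s=readout.read_state();print(s['clock'],s['eef_pos'],s['tool_rot'],s['width'],s['force'],s['torque']);p=s['eef_pos'][:2];print(p@U,p@Wv)
```

```text
8.8667 [545.93147252 231.53809238  26.17497367] [-1.56968542  0.00650197 -0.29749456] 10.038808442813066 [-2.52126912  0.33864606  1.2802117 ] [0.07664712 0.14300728 0.03169254]
453.0625217804916 382.62027607109474
```

Request:
{"method": "apply_moves", "body": {"commands": [[[0.08, -0.02, -0.02, 0, 0.03, -0.07], [0.12, 0, -0.02, 0, 0, -0.02], [0.12, 0, -0.01, 0, 0, 0], [0.08, 0, 0, 0, 0, 0], [0, 0, 0, 0, 0, 0], [0, 0, 0, 0, 0, 0]]]}}

```text
clock: 9.37
eef_pos: [561.6, 223.6, 26.1]
tool_rot: [-1.571, -0.001, -0.301]
force: [-1.5, 0.2, 0.8]
width: 9.9
```

Run:
```python
from h import *
s=readout.read_state();print(s['clock'],s['eef_pos'],s['tool_rot'],s['width'],s['force'],s['torque']);p=s['eef_pos'][:2];print(p@U,p@Wv)
```

```text
9.3667 [561.64362684 223.63340502  26.08143039] [-1.57115957e+00 -1.47990983e-03 -3.00504274e-01] 9.936442186294931 [-1.51560019  0.18925021  0.82139876] [0.03570379 0.22531344 0.02838817]
470.40975885889463 379.71501227293595
```

Request:
{"method": "apply_moves", "body": {"commands": [[[0.02, 0, 0.03, 0, 0, 0.01], [0, 0, 0, 0, 0, 0], [0, 0, 0, 0, 0, 0]]]}}

```text
clock: 9.62
eef_pos: [562.7, 224.1, 26.1]
tool_rot: [-1.572, -0.0, -0.301]
force: [-0.9, 0.0, 2.0]
width: 10.0
```

Run:
```python
from h import *
s=readout.read_state();print(s['clock'],s['eef_pos'],s['tool_rot'],s['width'],s['force'],s['torque'])
d,im=grab('top','t5')
def meas(im,p):
    g=cv2.GaussianBlur(im,(0,0),.7); gm=g.mean(2).astype(np.float32); gb=g[:,:,0].astype(np.float32)
    P=lambda x,y,z:proj(d,[np.r_[p+x*U+y*Wv,z]])[0]
    print("tcp",p@U,p@Wv)
    print("lip outer",line(d,gm,(214,216.8),(226,220.2),26,w=3),line(d,gm,(149.6,198.3),(165,202.7),26,w=3))
    print("right",line(d,gb,P(5,-75,17),P(40,-75,17),17,w=3))
    print("rear right",line(d,gb,P(-4,-70,57),P(-4,-36,57),57,w=3))
meas(im,s['eef_pos'][:2])
o=cv2.imread('pics/t4.png'); meas(o,np.array([511.36,241.58]))
cv2.imwrite('pics/t5c.png',cv2.resize(im[165:265,125:245],None,fx=6,fy=6,interpolation=cv2.INTER_CUBIC))
```

```text
9.6167 [562.73212053 224.13089426  26.07226895] [-1.57180572e+00 -2.64489265e-04 -3.00842961e-01] 9.985334788060651 [-0.94962233  0.04118792  1.97866555] [-0.11193798  0.18552486 -0.02690305]
tcp 471.3024893128335 380.5121313328574
lip outer (array([519.6, 266.9], dtype=float32), 89.29) (array([517.4, 487.8], dtype=float32), 85.61)
right (array([492.2, 305.6], dtype=float32), -0.19)
rear right (array([469.8, 327.6], dtype=float32), -89.3)
tcp 417.06700200000006 381.99052600000005
lip outer (array([519.6, 266.9], dtype=float32), 89.38) (array([519.3, 482.9], dtype=float32), -89.98)
right (array([442.1, 307.1], dtype=float32), -1.3)
rear right (array([415.6, 330.1], dtype=float32), 89.25)
```

View pics/t5c.png

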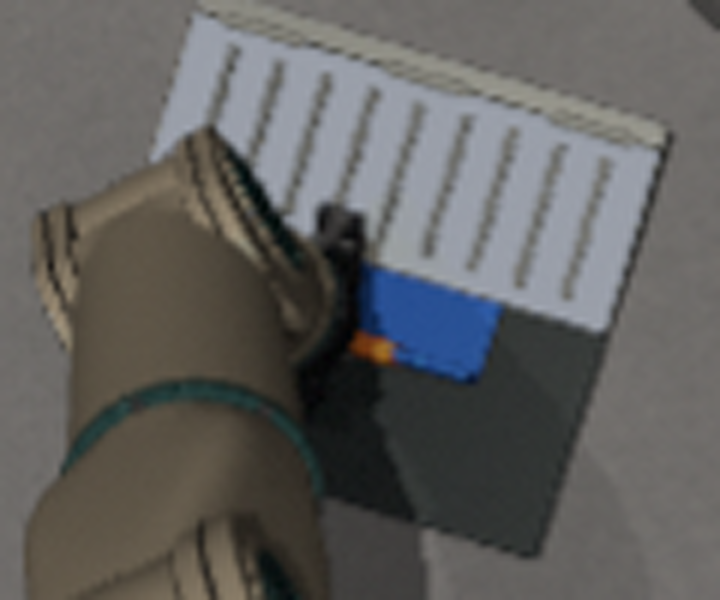

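Tuck is about 30.2 mm by rear-edge travel, centre is off by about 0.7 mm, and the lip line hasn't moved. Now I press, calibrating force against shift.

Request:
{"method": "apply_moves", "body": {"commands": [[[0, 0.03, 0, 0, 0, 0]]]}}

```text
clock: 9.75
eef_pos: [562.7, 224.1, 26.0]
tool_rot: [-1.572, -0.0, -0.301]
force: [-4.4, -1.0, 20.4]
width: 10.1
```

Request:
{"method": "apply_moves", "body": {"commands": [[[0, 0.05, 0, 0, 0, 0]]]}}

```text
clock: 9.83
eef_pos: [562.8, 224.1, 26.0]
tool_rot: [-1.572, -0.001, -0.301]
force: [-6.6, -2.1, 23.9]
width: 10.3
```

Request:
{"method": "apply_moves", "body": {"commands": [[[0, 0.05, 0, 0, 0, 0], [0, 0.05, 0, 0, 0, 0]]]}}

```text
clock: 10.0
eef_pos: [562.8, 224.2, 26.0]
tool_rot: [-1.572, -0.002, -0.301]
force: [-5.7, -1.9, 15.2]
width: 9.9
```

Run:
```python
from h import *
for i in range(3):
    s=readout.read_state();print(s['clock'],s['eef_pos'],s['tool_rot'],s['width'],s['force'],s['torque']); grab('scene')
```

```text
10.0 [562.78180431 224.15587949  26.01161563] [-1.57198431 -0.00167155 -0.30073932] 9.92856689841239 [-5.71666302 -1.87899465 15.24238744] [-0.38498123  0.96165322  0.02349245]
10.05 [562.78627265 224.13444946  26.01252363] [-1.57195647 -0.001726   -0.30078019] 9.813462692745786 [-4.70613254 -1.78223816 15.94847547] [-0.38874825  0.91444998  0.01532369]
10.1 [562.80875821 224.10447219  26.01927195] [-1.57196663 -0.00172296 -0.30081446] 9.399503558688664 [-4.49999171 -1.18181944 15.74132123] [-0.37055608  0.9626674   0.02297116]
```

Request:
{"method": "apply_moves", "body": {"commands": [[[0, 0.03, 0, 0, 0, 0.02], [0, 0.03, 0, 0, 0, 0.02], [0, 0.03, 0, 0, 0, 0.02]]]}}

```text
clock: 10.4
eef_pos: [562.7, 224.2, 26.0]
tool_rot: [-1.572, 0.002, -0.3]
force: [-3.8, -1.9, 10.9]
width: 9.9
```

Run:
```python
from h import *
for i in range(4):
    s=readout.read_state();print(s['clock'],s['eef_pos'],s['tool_rot'],s['width'],s['force'],s['torque']); grab('scene')
```

```text
10.4 [562.68606702 224.17420384  26.04071085] [-1.57170436  0.00243696 -0.30042703] 9.877309372692546 [-3.83609734 -1.8786603  10.93456639] [-0.24328364  0.55535851  0.0388128 ]
10.45 [562.66907609 224.1670465   26.05351101] [-1.57170682  0.00258997 -0.30049159] 10.002015111174973 [-3.08112387 -1.01851777 10.02597931] [-0.19957119  0.64992493 -0.03277182]
10.5 [562.67356172 224.14318513  26.02576774] [-1.57173623  0.00254387 -0.30053518] 9.90858788706209 [-3.21330186 -1.44769627  9.4857144 ] [-0.23017602  0.60465501 -0.02466785]
10.55 [562.69160819 224.14421199  26.04413773] [-1.57171218  0.0024421  -0.30052425] 9.998981829691704 [-2.15807101 -0.87367614 10.18443576] [-0.27898211  0.5411988  -0.0371113 ]
```

The force settles at about 10 N, but I want the slight nose-down turn taken back out.

Request:
{"method": "apply_moves", "body": {"commands": [[[0, 0.03, 0, 0, 0, -0.03], [0, 0.03, 0, 0, 0, -0.02], [0, 0.03, 0, 0, 0, 0], [0, 0.03, 0, 0, 0, 0]]]}}

```text
clock: 10.93
eef_pos: [562.8, 224.1, 26.0]
tool_rot: [-1.571, -0.004, -0.301]
force: [-3.1, -1.4, 9.4]
width: 10.1
```

Run:
```python
from h import *
F=[]
for i in range(6):
    s=readout.read_state();F.append(s['force']); d,im=grab('top')
print(s['clock'],s['eef_pos'],s['tool_rot'],s['width'],np.array(F).round(1))
p=s['eef_pos'][:2];g=cv2.GaussianBlur(im,(0,0),.7); gm=g.mean(2).astype(np.float32); gb=g[:,:,0].astype(np.float32)
P=lambda x,y,z:proj(d,[np.r_[p+x*U+y*Wv,z]])[0]
print("tcp",p@U,p@Wv,"lip",line(d,gm,(195,211.3),(226,220.2),26,w=3),"right",line(d,gb,P(5,-75,17),P(40,-75,17),17,w=3),"rear",line(d,gb,P(-4,-70,57),P(-4,-36,57),57,w=3))
d,im=grab('scene');cv2.imwrite('pics/s6c.png',cv2.resize(im[155:265,280:440],None,fx=4.5,fy=4.5,interpolation=cv2.INTER_CUBIC))
```

```text
11.1833 [562.79869987 224.13004597  26.02447322] [-1.57139231 -0.00359333 -0.30047212] 10.07623417066896 [[-3.1 -1.4  9.4]
 [-3.  -1.2  9.8]
 [-2.5 -1.5 10. ]
 [-3.4 -0.9  9.4]
 [-3.7 -1.1  9.5]
 [-2.4 -1.1  9.5]]
tcp 471.36634339709514 380.53100846763596 lip (array([519.5, 288. ], dtype=float32), 89.8) right (array([492.2, 305.6], dtype=float32), -0.17) rear (array([469.8, 327.5], dtype=float32), -89.27)
```

View pics/s6c.png

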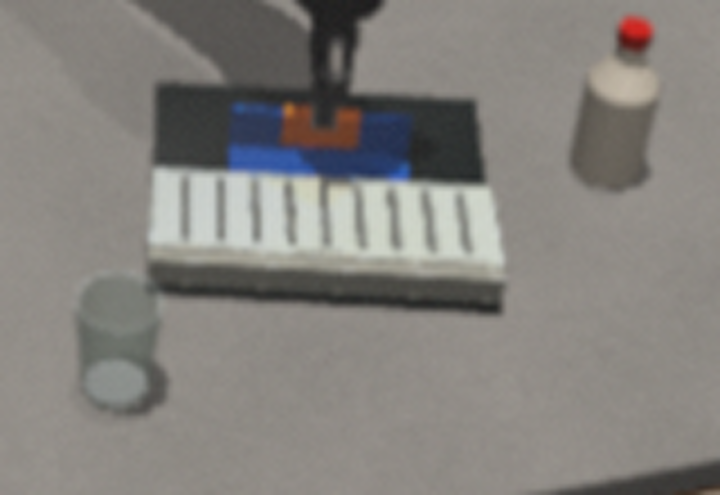

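The scene shows the strip at crop (230–412, 103–178), centred under a flat lip, with the beaker and wash bottle standing. The tool pitch of -0.0036 matches the pose grasped flat on the bench (-0.003), and the force is about 9.6 N and steady. Handing in.

```bash
python3 -c "
from h import *
print(readout.read_state()['force']); print(finish_job())"
```

```text
[-3.68406089 -0.61781783 10.39940356]
the job is handed in; nothing more can be done
None
```

The strip is refitted: I slid its front edge about 30 mm under the lip and handed in at about 11 s, still gripping it and pressing with about 10 N. I picked the strip nearest the base, laid it on the bare part of the board and slid it in along the board.

**Last checks:**
- **Tuck:** about 30.2 mm, from a 24.0 mm gap before the slide and 54.2 mm of rear-edge travel. The front edge itself is hidden under the panel.
- **Square:** within about 0.3° of the lip by the arm's yaw. A fit to the short visible piece of rear edge read 0.7° off, as it did before the slide, when the full front edge read 0.1°.
- **Centring:** about 0.7 mm to the right of the lip's middle.
- **Panel and glassware:** the lip line stayed where it was before the tuck, to within about 0.3 mm. The beaker and wash bottle are standing where they were. I did not re-image the amber bottle at the end, but the arm's path kept well clear of it.
- **Press:** steady at 9.4 to 10.4 N downward, plus about 3 to 4 N sideways. The tool's height and tilt match how the strip sat flat on the bench.

**Press overshoot:** while I was finding the press force it briefly reached about 24 N, before I brought it back to 10 N.

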